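# Put the lemon away and snap the lid home

### The arm

A 6-joint arm with a two-finger parallel gripper is mounted at the origin on a cart in front of the work surface, level with it; the furniture and walls round the work are solid. World frame = base frame: x ahead of the robot, y to its left, z up, the work surface at z = 0. Lengths are in mm, angles in rad, forces in N, time in s.
With the tool pointing down it reaches from about 400 to 925 mm from the base axis. Payload 12.5 kg.
Tool frame: the origin (TCP) lies between the finger pads; the fingertips stand env.tip_extent ahead of it and the grasp point (between the pads) lies 11 mm behind it (env.tip_extent is the distance from the TCP to the fingertips, in mm); z points along the fingers, y is the line along which they close (so a half turn about z gives the same grasp; the last joint's range is limited). The gripper opens to 95 mm and grips with 3 to 60 N. Pads are 20 mm wide; open, the fingers measure 119 mm over their backs; the gripper's body (75 mm by 180 mm) begins 59 mm behind the grasp point.
Start: joints at [1.106, 0.491, 1.559, -0, 1.092, -0.106], TCP at [219.453, 585.223, 222.661] pointing down, gripper open.
Joint ranges: [-3.1, 3.1], [-0.84, 2.19], [0.05, 2.79], [-1.13, 4.28], [0.06, 2.93], [-2.69, 2.69]. Speed limits (rad/s): [2.22, 2.22, 2.79, 3.14, 3.14, 3.14].

### API

Orientations are given as [roll, pitch, yaw] about the fixed x, y, z axes, in that order (R = Rz(yaw) Ry(pitch) Rx(roll)).
In Python, from cell import env gives the robot as it stands.
- The arm moves only by the tool carry_out, never from a script. Its argument "motion" is a list of rows, each a list of 5 numbers: the shift along the tool's x, y, z in mm, then the turn about the tool's z in degrees, then the closure, from 0 (fully open) to 1 (shut). A call has 1 to 12 rows; each row shifts and turns the commanded pose from where the row before left it, along the tool's axes as they then stand; what a row does not reach is not made up. A row lasts 1/10 s, in which the tool goes at most 50 mm and 8.59 degrees, less where a joint would pass 70% of its speed; a pose out of reach is approached as far as the arm can. A call with a gripper value outside its range is refused whole. The fingers move at their own pace and stop on an object; the grip force is fixed at half the most. Time passes only in rows, so rows that do not move let the fingers close. It gives the time, the measured TCP pose, the force, the opening and the grip force at its end, in the units of the state.
- env.state(): the state, without advancing time (a new reading comes with each control period).
- env.read_camera(name): name is "scene" or "top" or "wrist"; returns a dict with "color" (420x560x3 uint8, red, green, blue), "K" (3x3 intrinsics, pixels), "dist" ([k1, k2, p1, p2, k3] as OpenCV has them; the pictures are not rectified), "R" (3x3) and "t" (3): a world point X has camera coordinates R X + t; the wrist camera has in their place "hand_eye" (4x4, takes a point from camera to tool coordinates, whose origin is the TCP and whose axes are the flange's). Camera axes: x right, y down, z forward; pixel columns grow to the right and rows downward; lengths in mm; the calibration is good to about 2 mm. A picture is of the moment at which its call begins: read the wrist's pose just before it. There is no depth.
- env.job_done(): hands the job in; it is judged then, once.
The state is a dict: "t": time; "joints": joint angles; "qvel": joint speeds; "tau": joint torques, N m; "eef_pos": TCP position; "tcp_rot": TCP orientation; "ft_force": force on the tool from outside, world axes, zero at the start; "moment": the same for the moment, N m; "opening": opening from 0.0 (shut) to 1.0 (fully open); "grip_force": force on a finger pad.
Only numpy, scipy, OpenCV 4.12 (cv2) and the standard library are available. Lean on these libraries where they do the work, as an engineer would, in place of code of your own. Each camera call takes 0.05 s, during which the arm holds its last target. There are 200 camera calls.

### The job

Put the lemon away in the white food box: place it inside, set the wooden lid on the box, and press the lid down until it lies flush on the rim all round and the spring catches at both ends have snapped over it. Leave the box standing on the hob and let the lime, wooden spoon and mug stay where they are.

Things in the scene. Friction and masses are not known exactly. Their poses are not given: they have to be found in the camera images.
- food_box: open white enamelled box on the hob, 160 x 110 x 70 mm, walls and floor 4 mm, 0.9 kg, loose; origin at the centre of its underside, x along its length, z up. On each end wall (x = +80 and -80 mm) stands a steel spring catch 40 mm wide; its lead-in slopes outward above the nose, to x = 91 mm at 100 mm height and 97 mm at its top, 106 mm above the underside
- box_floor (a point): centre of the box's inner floor, 4 mm above its underside; inside the box is 152 x 102 mm and 66 mm deep
- box_mouth (a point): centre of the box's mouth, level with the rim, 70 mm above its underside
- catch_far_nose (a point): nose of the spring catch at the box's +x end, where it reaches in over the rim: 78.5 mm from the box's middle, 80 mm above its underside
- catch_near_nose (a point): the same at the box's -x end
- catch_far (a joint): spring catch at the box's +x end, rad: 0 upright (at rest, and again when snapped over the lid), positive when pushed outward; a lid edge going down pushes it to about 0.1 before it snaps back. Pressing one end of the lid past its catch takes roughly 6 to 12 N
- catch_near (a joint): the same catch at the box's -x end
- lid: loose wooden lid: board 164 x 114 x 6 mm, 0.16 kg, grey tapered sealing skirt 18 mm deep below (149 x 99 mm at its top, 4 mm less at its foot) that enters the box's mouth, bar grip on top; same either way round. Lies on its skirt. Origin at the centre of the skirt's foot, x along its length, z up
- lid_grip (a point): on the lid's bar grip, 10 mm below its top, 40 mm above the lid's origin; bar 60 mm long along the lid's x, 16 mm thick, 26 mm high. Clear flat places to press lie 55 mm from the centre along x, on the board's top (24 mm above the origin). Set on the box the lid first rests on the catches, about 14 to 18 mm proud; fully home its origin is 52 mm above the box's underside
- lemon: yellow lemon, 71 x 53 x 51 mm, lying on the worktop left of the hob; origin at the middle of its underside as it first lies, x along its length
- lemon_mid (a point): middle of the lemon
- lime: green lime, 60 x 48 x 48 mm, rounder and smaller than the lemon, also on the worktop; not to be moved. Origin at its underside
- wooden_spoon: wooden spoon 310 mm long lying on the right of the hob; not to be moved. Origin at the middle of its underside
- mug: green mug with a handle, 86 mm across and 96 mm tall, standing at the back of the hob; not to be moved. Origin at the centre of its underside

How it is judged:
By the outcome, as a careful person would: the job done as asked, in the order asked, and still so for the second after the job is handed in, with the robot touching nothing.
It also fails if it takes over 72 s, if anything falls off the work surface, if the arm or the gripper's body presses on something with over 40 N, if the wrist force passes 120 N, or if a joint passes its speed limit or range.

## Working session

There is one attempt and no reset: what is moved stays moved. The work goes in short steps, Python scripts to look and compute and a tool call to move; the robot and the scene stay as the last step left them, time stands still between calls to the robot, and variables do not carry over. Pictures are saved under pics/ and viewed, at most 10 in all, crops included, and the job is handed in when it is done.

Besides the shell and the picture viewer there is one more tool, called after ">>>" as name(argument=value, ...) on one line, values as JSON. carry_out: Moves the arm, as the interface text tells. Its arguments: {"type":"object","properties":{"motion":{"type":"array"}},"required":["motion"]}

```bash
mkdir -p pics; ls
python3 - <<'E'
from cell import env
import cv2,numpy as np
print(env.state(), env.tip_extent)
for n in("scene","top","wrist"):
    c=env.read_camera(n); cv2.imwrite(f"pics/{n}0.png",c["color"][:,:,::-1])
    print(n,{k:np.round(v,4).tolist() for k,v in c.items() if k!="color"})
E
```

```text
pics
{'t': 0.0, 'joints': array([ 1.10639739e+00,  4.91605484e-01,  1.55947969e+00, -1.98647650e-05,
        1.09171635e+00, -1.05588599e-01]), 'qvel': array([ 0.00141672,  0.00011197, -0.00093693,  0.00040897, -0.00106662,
       -0.00200594]), 'tau': array([ 7.47690046e-04, -6.12641215e+01, -2.58191121e+01,  6.93251984e-02,
        4.81964636e-02, -9.72591351e-05]), 'eef_pos': array([219.33758692, 584.97787406, 222.02280722]), 'tcp_rot': array([-3.14038866e+00, -1.09886205e-04,  2.78279141e+00]), 'ft_force': array([ 0.33377711, -0.9838317 ,  0.62416905]), 'moment': array([-0.00585083, -0.04251599, -0.00859114]), 'grip_force': 0.0, 'opening': 1.0004615010325553} 8.0
scene {'K': [[393.8767, 0.0, 278.7282], [0.0, 393.8767, 215.5815], [0.0, 0.0, 1.0]], 'dist': [-0.0063, 0.0, 0.0, 0.0, 0.0], 'R': [[-0.7848, -0.6196, -0.009], [-0.4741, 0.6098, -0.6351], [0.399, -0.4942, -0.7724]], 't': [495.8866, 326.2449, 859.0501]}
top {'K': [[532.1654, 0.0, 282.259], [0.0, 532.1654, 207.2417], [0.0, 0.0, 1.0]], 'dist': [0.0645, 0.0, 0.0, 0.0, 0.0], 'R': [[-0.4322, -0.9018, 0.0082], [-0.8432, 0.4008, -0.3584], [0.3199, -0.1618, -0.9335]], 't': [287.2645, 539.0401, 1420.9558]}
wrist {'K': [[364.1021, 0.0, 278.6965], [0.0, 364.1021, 211.66], [0.0, 0.0, 1.0]], 'dist': [-0.0973, 0.0, 0.0, 0.0, 0.0], 'hand_eye': [[0.0002, -0.9575, -0.2884, 81.9377], [1.0, 0.0006, -0.0014, -0.5036], [0.0015, -0.2884, 0.9575, -162.8394], [0.0, 0.0, 0.0, 1.0]]}
```

View pics/scene0.png

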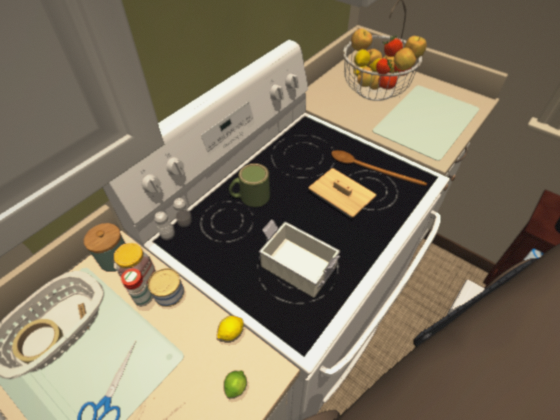

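View pics/top0.png

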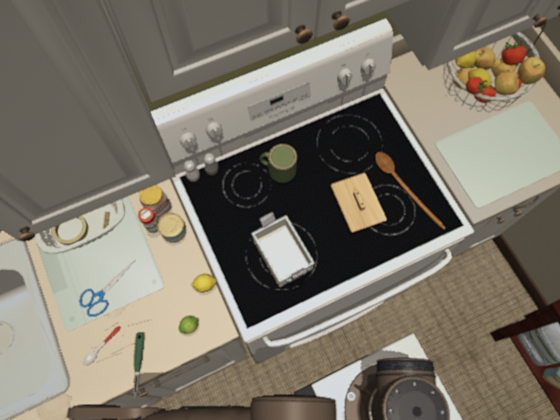

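View pics/wrist0.png

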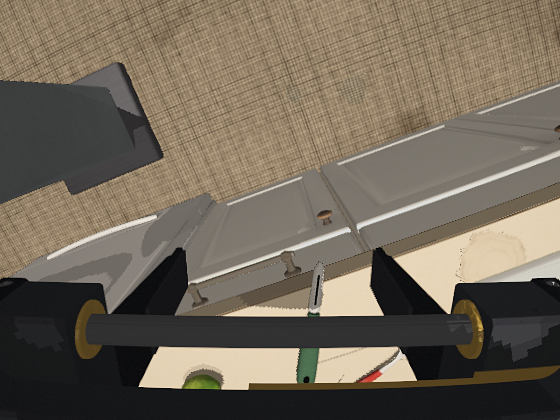

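The scene view shows the lemon at (230,328), the lime at (235,383), the box at (300,258) with one catch at (271,229), the lid at (342,190) and the mug at (254,185). In the top view the lemon is at (204,283), the lime at (189,324), the box at (284,250) and the lid at (358,202). The wrist view shows only the floor, the worktop edge and the lime at (202,382).

```bash
cat > h.py <<'E'
import cv2,numpy as np
from cell import env
from scipy.spatial.transform import Rotation as Ro
def cam(n):
    s=env.state(); c=env.read_camera(n)
    if n=="wrist":
        T=np.eye(4);T[:3,:3]=Ro.from_euler("xyz",s["tcp_rot"]).as_matrix();T[:3,3]=s["eef_pos"]
        W=np.linalg.inv(T@c["hand_eye"]); c["R"],c["t"]=W[:3,:3],W[:3,3]
    c["hsv"]=cv2.cvtColor(c["color"],cv2.COLOR_RGB2HSV); return c
def norm(c,p): return cv2.undistortPoints(np.float64(p).reshape(-1,1,2),c["K"],c["dist"]).reshape(-1,2)
def plane(c,p,z):
    d=np.c_[norm(c,p),np.ones(len(norm(c,p)))]@c["R"]; o=-c["R"].T@c["t"]
    return o+d*((z-o[2])/d[:,2])[:,None]
def tri(a,pa,b,pb):
    P=[np.c_[c["R"],c["t"]] for c in(a,b)]
    X=cv2.triangulatePoints(P[0],P[1],norm(a,pa).T,norm(b,pb).T); return (X[:3]/X[3]).T
def proj(c,X): return cv2.projectPoints(np.float64(X).reshape(-1,1,3),cv2.Rodrigues(c["R"])[0],c["t"],c["K"],c["dist"])[0].reshape(-1,2)
def blob(c,lo,hi,roi):
    m=cv2.inRange(c["hsv"],lo,hi); r=np.zeros_like(m); x0,y0,x1,y1=roi; r[y0:y1,x0:x1]=m[y0:y1,x0:x1]
    return max(cv2.findContours(r,0,cv2.CHAIN_APPROX_NONE)[0],key=cv2.contourArea)
def cen(k): m=cv2.moments(k); return [m["m10"]/m["m00"],m["m01"]/m["m00"]]
E
python3 - <<'E'
from h import *
s,t=cam("scene"),cam("top")
np.set_printoptions(precision=1,suppress=True)
for nm,lo,hi,a,b in[("lemon",(22,120,90),(34,255,255),(205,305,255,350),(185,265,225,300)),("lime",(35,90,40),(60,255,255),(215,360,260,405),(170,310,210,340))]:
    ka,kb=blob(s,lo,hi,a),blob(t,lo,hi,b)
    X=tri(s,[cen(ka)],t,[cen(kb)]);print(nm,cv2.contourArea(ka),cv2.contourArea(kb),X)
    r=cv2.minAreaRect(plane(t,kb,25)[:,:2].astype(np.float32)); print(r, cv2.boxPoints(r).tolist())
# lid corners
for c,roi in((s,(300,160,385,220)),(t,(325,165,392,240))):
    k=blob(c,(8,40,120),(28,255,255),roi); print("lid",cv2.contourArea(k),cv2.approxPolyDP(k,5,True).reshape(-1,2).tolist())
    P=plane(c,k,24)[:,:2].astype(np.float32); print(cv2.minAreaRect(P))
def crop(c,x,y,w,h): return cv2.resize(c["color"][y:y+h,x:x+w,::-1],None,fx=4,fy=4,interpolation=cv2.INTER_CUBIC)
A=crop(s,250,212,98,90);B=crop(t,240,205,84,90)
cv2.imwrite("pics/box.png",np.hstack([A,B]))
E
```

```text
lemon 478.0 281.0 [[525.7 314.8  20.4]]
((524.5869750976562, 313.767333984375), (51.866668701171875, 56.692012786865234), 21.805130004882812) [[489.97991943359375, 330.4523010253906], [511.03826904296875, 277.8164367675781], [559.1940307617188, 297.0823669433594], [538.1356811523438, 349.7182312011719]]
lime 342.0 194.5 [[438.7 398.9  15.7]]
((436.2974548339844, 397.1660461425781), (48.68069076538086, 43.2720947265625), 64.16012573242188) [[406.21575927734375, 384.6895751953125], [445.16131591796875, 365.8291015625], [466.379150390625, 409.64251708984375], [427.43359375, 428.50299072265625]]
lid 1611.0 [[309, 186], [351, 216], [375, 195], [333, 168]]
((553.6947021484375, -200.33544921875), (118.73081970214844, 167.34051513671875), 84.3557357788086)
lid 1897.0 [[365, 173], [331, 184], [351, 231], [386, 219]]
((554.4130249023438, -200.67413330078125), (116.44973754882812, 166.30441284179688), 84.51782989501953)
```

View pics/box.png

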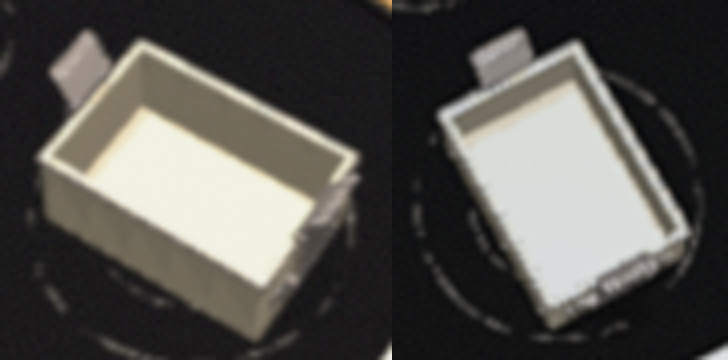

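The enlarged crop (×4, scene on the left, top on the right) shows four clean rim corners. In the scene half they lie at (140,40), (42,157), (355,155) and (265,290), with catches at (82,65) and (325,210). In the top half they lie at (578,42), (440,113), (688,235) and (550,312).

Run:
```python
from h import *
np.set_printoptions(precision=1,suppress=True)
s,t=cam("scene"),cam("top")
a=np.array([(140,40),(42,157),(355,155),(265,290)])/4+[249.6,211.6]
b=(np.array([(578,42),(440,113),(688,235),(550,314)])-[392,0])/4+[239.6,204.6]
X=tri(s,a,t,b);print("rim",X,X.mean(0),[np.linalg.norm(X[i]-X[j]) for i,j in((0,1),(0,2),(1,3),(2,3))])
for z in(60,70,80):
  for c,p in((s,a),(t,b)):print(z,cv2.minAreaRect(plane(c,p,z)[:,:2].astype(np.float32)))
la=[[309,186],[351,216],[375,195],[333,168]];lb=[[331,184],[351,231],[386,219],[365,173]]
L=tri(s,la,t,lb);print("lid",L,L.mean(0))
# grip bar: dark side blob
for c,roi in((s,(328,175,358,205)),(t,(345,185,372,215))):
  x0,y0,x1,y1=roi; g=c["hsv"][y0:y1,x0:x1,2]; ys,xs=np.where(g<120); print("grip",len(xs),xs.mean()+x0,ys.mean()+y0,xs.min()+x0,xs.max()+x0,ys.min()+y0,ys.max()+y0)
A=cv2.resize(s["color"][160:225,300:390,::-1],None,fx=4,fy=4,interpolation=cv2.INTER_CUBIC)
B=cv2.resize(t["color"][168:233,322:396,::-1],None,fx=4,fy=4,interpolation=cv2.INTER_CUBIC)
cv2.imwrite("pics/lid.png",np.hstack([A,B]))
```

```text
rim [[594.4  21.8  66.1]
 [585.4 134.5  69.7]
 [430.9  16.   72.4]
 [421.4 127.   71.9]] [508.   74.8  70. ] [np.float64(113.0762240986558), np.float64(163.65535648490516), np.float64(164.22392369616253), np.float64(111.39147117916015)]
60 ((511.00396728515625, 69.4582290649414), (165.82493591308594, 113.3031234741211), 3.4665510654449463)
60 ((510.1047668457031, 73.29759216308594), (167.35076904296875, 113.48795318603516), 2.866734504699707)
70 ((507.20245361328125, 75.14222717285156), (163.790771484375, 111.91323852539062), 3.4665517807006836)
70 ((507.45599365234375, 74.6672592163086), (166.2024383544922, 112.70924377441406), 2.8667354583740234)
80 ((503.40081787109375, 80.82621765136719), (161.75657653808594, 110.52334594726562), 3.4665517807006836)
80 ((504.807373046875, 76.03691864013672), (165.0541534423828, 111.93049621582031), 2.8667354583740234)
lid [[ 637.9 -151.9   29.8]
 [ 482.1 -138.2   19. ]
 [ 470.1 -251.1   17.4]
 [ 627.4 -265.2   23.8]] [ 554.4 -201.6   22.5]
grip 120 345.45 185.4 328 357 175 204
grip 22 357.40909090909093 202.36363636363637 354 361 194 209
```

View pics/lid.png

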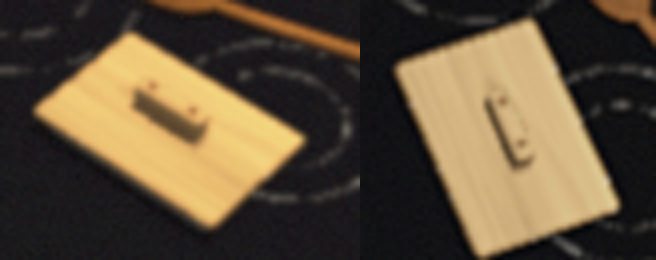

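The lid crop shows the grip bar in the middle of the board, parallel to its length, in both halves, at (172,115) and (508,130). The heights fit: the rim is at 70 mm, the board top at 22 mm, and the box and lid sizes match. Next I move over the lemon and look at it with the wrist camera.

>>> carry_out(motion=[[-20, -8, 0, 0, 0], [-34, -13, 0, 0, 0], [-36, -14, 0, 0, 0], [-36, -14, 0, 0, 0], [-36, -14, 0, 0, 0], [-36, -14, 0, 0, 0], [-36, -14, 0, 0, 0], [-36, -14, 0, 0, 0], [-36, -14, 0, 0, 0], [-36, -14, 0, 0, 0], [-30, -11, 0, 0, 0], [-10, -2, 0, 0, 0]])

```text
t: 1.55
eef_pos: [527.8, 312.3, 222.5]
tcp_rot: [-3.142, 0.0, 2.78]
ft_force: [-0.2, -0.7, -0.2]
opening: 0.997
grip_force: 0.0
```

Run:
```python
from h import *
np.set_printoptions(precision=2,suppress=True)
s=env.state();print(s["t"],s["eef_pos"],s["tcp_rot"],s["joints"])
w=cam("wrist"); k=blob(w,(20,110,80),(36,255,255),(0,0,560,330))
t=cam("top");kt=blob(t,(22,120,90),(34,255,255),(185,265,225,300))
print(cv2.contourArea(k),cen(k),cv2.contourArea(kt),cen(kt))
P=plane(w,k,25)[:,:2].astype(np.float32);print(cv2.minAreaRect(P),cv2.fitEllipse(P))
print(tri(w,[cen(k)],t,[cen(kt)]))
cv2.imwrite("pics/w1.png",w["color"][:,:,::-1])
```

```text
1.55 [527.81 312.32 222.52] [-3.14  0.    2.78] [ 0.43  0.47  1.59 -0.    1.08 -0.78]
2545.0 [279.5419122462344, 182.6313686967911] 41.5 [199.46586345381525, 288.1164658634538]
((523.9027099609375, 313.02813720703125), (56.559661865234375, 57.98217010498047), 26.88865089416504) ((524.571533203125, 313.3891906738281), (51.96559524536133, 65.84126281738281), 166.160888671875)
[[497.47 324.51 120.64]]
```

View pics/w1.png

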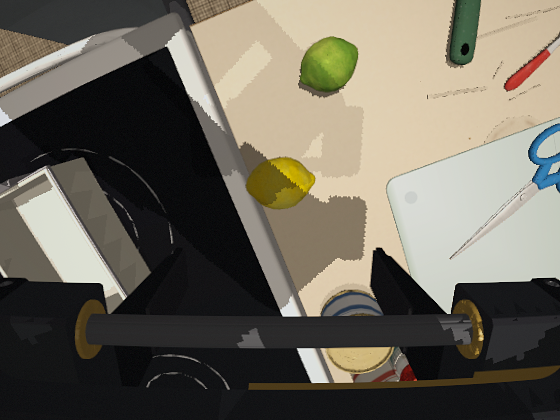

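The wrist view shows the lemon at (281,182), with its long axis nearly along image x, beside the hob edge, and the lime well clear at (329,63). Now I turn the gripper to close across the lemon (tool yaw 76°) and come down partway for a second look.

>>> carry_out(motion=[[0, 0, 0, -4, 0.1], [0, 0, 4, -8, 0.2], [0, 0, 8, -8.4, 0.2], [0, 0, 8, -8.4, 0.2], [0, 0, 8, -8.4, 0.2], [0, 0, 8, -8.4, 0.2], [0, 0, 8, -8.4, 0.2], [0, 0, 8, -8.4, 0.2], [0, 0, 8, -8.4, 0.2], [0, 0, 8, -8.4, 0.2], [0, -3.5, 4, -4, 0.2], [0, 0, 0, 0, 0.2]])

```text
t: 2.85
eef_pos: [527.7, 313.6, 150.2]
tcp_rot: [3.141, -0.001, -2.046]
ft_force: [-0.6, 0.1, 0.5]
opening: 0.799
grip_force: 0.0
```

Run:
```python
from h import *
np.set_printoptions(precision=2,suppress=True)
s=env.state();print(s["t"],s["eef_pos"],np.degrees(s["tcp_rot"]),s["joints"])
w=cam("wrist"); k=blob(w,(20,110,50),(36,255,255),(0,0,560,420))
t=cam("scene");kt=blob(t,(20,110,50),(36,255,255),(205,305,255,350))
print(cv2.contourArea(k),cen(k),cv2.boundingRect(k),cv2.contourArea(kt),cen(kt),cv2.boundingRect(kt))
P=plane(w,k,25)[:,:2].astype(np.float32);print(cv2.minAreaRect(P),cv2.fitEllipse(P))
print(tri(w,[cen(k)],t,[cen(kt)]))
```

```text
2.85 [527.71 313.56 150.2 ] [ 179.96   -0.04 -117.23] [ 0.43  0.55  1.66  0.    0.93 -2.24]
3823.0 [282.61300026157465, 204.7112215537536] (250, 165, 66, 81) 417.0 [230.0611510791367, 329.70183852917665] (216, 317, 28, 24)
((523.530029296875, 314.3840026855469), (58.0144157409668, 57.651222229003906), 30.055889129638672) ((524.16064453125, 314.3717346191406), (51.67760467529297, 66.6851806640625), 165.26425170898438)
[[524.69 315.96  14.03]]
```

The turn sense is opposite to what I assumed: a positive tool turn gives negative yaw. I turn another −12.5°, correct 3.6 mm sideways and go down.

>>> carry_out(motion=[[0, 0, 0, -6.5, 0.2], [0, 3.6, 10, -6, 0.2], [0, 0, 18, 0, 0.2], [0, 0, 20, 0, 0.2], [0, 0, 20, 0, 0.2], [0, 0, 20, 0, 0.2], [0, 0, 18, 0, 0.2], [0, 0, 14, 0, 0.2], [0, 0, 10, 0, 0.2], [0, 0, 5, 0, 0.2], [0, 0, 3, 0, 0.2], [0, 0, 0, 0, 0.2]])

```text
t: 4.15
eef_pos: [525.6, 313.9, 12.8]
tcp_rot: [-3.141, 0.0, -1.83]
ft_force: [0.6, -0.7, 0.3]
opening: 0.8
grip_force: 0.0
```

>>> carry_out(motion=[[0, 0, 0, 0, 0.5], [0, 0, 0, 0, 0.8], [0, 0, 0, 0, 1], [0, 0, 0, 0, 1], [0, 0, 0, 0, 1], [0, 0, 0, 0, 1], [0, 0, -5, 0, 1], [0, 0, -12, 0, 1], [0, 0, -20, 0, 1], [0, 0, -20, 0, 1], [0, 0, -12, 0, 1], [0, 0, 0, 0, 1]])

```text
t: 5.35
eef_pos: [526.1, 314.2, 83.6]
tcp_rot: [-3.139, 0.002, -1.83]
ft_force: [-0.1, -1.1, -0.9]
opening: 0.532
grip_force: 30.0
```

>>> carry_out(motion=[[0, 0, -6, 4, 1], [0, 0, -10, 8, 1], [0, 0, -10, 8, 1], [0, 0, -10, 8, 1], [0, 0, -10, 8, 1], [0, 0, -10, 8, 1], [0, 0, -10, 8, 1], [0, 0, -10, 8, 1], [0, 0, -6, 8, 1], [0, 0, 0, 4, 1], [0, 0, 0, 0, 1]])

```text
t: 6.45
eef_pos: [525.2, 313.8, 163.0]
tcp_rot: [-3.141, -0.001, -3.088]
ft_force: [-0.7, 0.6, -1.1]
opening: 0.528
grip_force: 30.0
```

>>> carry_out(motion=[[0, -12, 0, 0, 1], [4, -26, 0, 0, 1], [4, -30, 0, 0, 1], [4, -30, 0, 0, 1], [4, -30, 0, 0, 1], [4, -30, 0, 0, 1], [4, -30, 0, 0, 1], [4, -27, 0, 0, 1], [2.5, -16, 0, 0, 1], [0, -6.5, 0, 0, 1], [0, 0, 0, 0, 1], [0, 0, 0, 0, 1]])

```text
t: 7.65
eef_pos: [508.0, 75.3, 163.5]
tcp_rot: [3.141, -0.0, -3.086]
ft_force: [-0.5, 0.5, -1.1]
opening: 0.532
grip_force: 30.0
```

Run:
```python
from h import *
np.set_printoptions(precision=2,suppress=True)
s=env.state();print(s["t"],s["eef_pos"],np.degrees(s["tcp_rot"]))
w=cam("wrist");t=cam("scene")
yaw=np.radians(3.1);R=Ro.from_euler("z",yaw).as_matrix()
for c,n in((w,"w"),(t,"s")):
    im=c["color"][:,:,::-1].copy()
    X=np.array([[a*80,b*55,70] for a,b in((1,1),(1,-1),(-1,-1),(-1,1))])@R.T+[507.5,75,0]
    cv2.polylines(im,[np.int32(np.round(proj(c,X)))],True,(0,0,255),1)
    im=im if n=="w" else cv2.resize(im[190:320,200:374],(562,420)); cv2.imwrite(f"pics/{n}2.png",im)
a=cv2.imread("pics/w2.png");b=cv2.imread("pics/s2.png");cv2.imwrite("pics/c2.png",cv2.resize(np.hstack([a,b]),(800,300)))
```

```text
7.65 [508.04  75.32 163.5 ] [ 179.99   -0.01 -176.83]
```

View pics/c2.png

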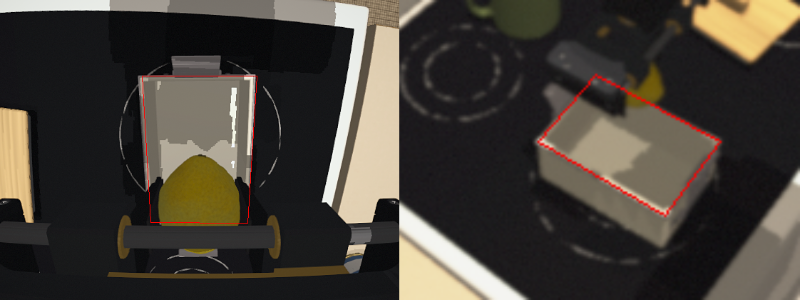

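The wrist half of the view shows the projected rim lying on the real one to within about 1 px, with the lemon at (200,200) and its length along the box. The scene half agrees. So the lemon can go straight down.

>>> carry_out(motion=[[0, 0, 8, 0, 1], [0, 0, 18, 0, 1], [0, 0, 22, 0, 1], [0, 0, 22, 0, 1], [0, 0, 20, 0, 1], [0, 0, 18, 0, 1], [0, 0, 14, 0, 1], [0, 0, 10, 0, 1], [0, 0, 7, 0, 1], [0, 0, 4, 0, 1], [0, 0, 0, 0, 1]])

```text
t: 8.85
eef_pos: [508.0, 75.1, 20.4]
tcp_rot: [3.142, -0.0, -3.087]
ft_force: [-0.5, -0.1, -0.2]
opening: 0.53
grip_force: 30.0
```

>>> carry_out(motion=[[0, 0, 1, 0, 1], [0, 0, 0, 0, 0.44], [0, 0, 0, 0, 0.4], [0, 0, 0, 0, 0.36], [0, 0, 0, 0, 0.33], [0, 0, 0, 0, 0.33], [0, 0, 0, 0, 0.33], [0, 0, -5, 0, 0.33], [0, 0, -12, 0, 0.33], [0, 0, -20, 0, 0.33], [0, 0, -25, 0, 0.33], [0, 0, -25, 0, 0.33]])

```text
t: 10.05
eef_pos: [507.9, 75.0, 108.4]
tcp_rot: [3.142, 0.0, -3.087]
ft_force: [0.5, 0.3, -1.1]
opening: 0.672
grip_force: 0.0
```

>>> carry_out(motion=[[0, 0, -25, 0, 0.33], [0, 0, -25, 0, 0.33], [0, 0, -20, 0, 0.33], [0, 0, -10, 0, 0.33], [0, 0, 0, 0, 0.33]])

```text
t: 10.55
eef_pos: [508.4, 75.1, 188.1]
tcp_rot: [3.142, 0.003, -3.087]
ft_force: [0.7, 0.4, -0.3]
opening: 0.67
grip_force: 0.0
```

Run:
```python
from h import *
np.set_printoptions(precision=2,suppress=True)
w=cam("wrist");t=cam("scene")
for c,roi in((w,(0,0,560,420)),(t,(250,212,348,302))):
    k=blob(c,(18,110,50),(36,255,255),roi);print(cv2.contourArea(k),cv2.boundingRect(k),plane(c,[cen(k)],30)); P=plane(c,k,30)[:,:2].astype(np.float32);print(cv2.minAreaRect(P))
```

```text
3028.0 (251, 160, 57, 75) [[508.66  74.82  30.  ]]
((509.4010925292969, 75.24737548828125), (56.521236419677734, 57.21231460571289), 48.158504486083984)
347.5 (286, 250, 24, 21) [[509.03  76.05  30.  ]]
((509.7852783203125, 76.99200439453125), (58.47146224975586, 60.24650955200195), 37.93247604370117)
```

The lemon rests in the middle of the box, at (509,75). On to the lid.

>>> carry_out(motion=[[-1, -12, 0, 0, 0.3], [-3, -28, 0, 2, 0.3], [-4, -32, 0, 2, 0.3], [-4, -32, 0, 2, 0.3], [-4, -32, 0, 2, 0.3], [-4, -32, 0, 0.6, 0.3], [-4, -32, 0, 0, 0.3], [-4, -32, 0, 0, 0.3], [-3, -26, 0, 0, 0.3], [0, -14, 0, 0, 0.3], [0, -5, 0, 0, 0.3], [0, 0, 0, 0, 0.3]])

```text
t: 11.85
eef_pos: [526.3, -202.7, 186.1]
tcp_rot: [3.141, -0.001, 3.046]
ft_force: [0.1, -0.1, -0.6]
opening: 0.697
grip_force: 0.0
```

Run:
```python
from h import *
np.set_printoptions(precision=2,suppress=True)
s=env.state();print(s["t"],s["eef_pos"],np.degrees(s["tcp_rot"]))
w=cam("wrist")
k=blob(w,(8,40,100),(28,255,255),(0,0,560,420));print(cv2.contourArea(k),cv2.boundingRect(k))
print(cv2.approxPolyDP(k,8,True).reshape(-1,2).tolist());P=plane(w,k,24)[:,:2].astype(np.float32);print(cv2.minAreaRect(P))
cv2.imwrite("pics/w3.png",w["color"][:,:,::-1])
```

```text
11.85 [ 526.31 -202.67  186.14] [179.97  -0.05 174.51]
19529.0 (219, 135, 128, 166)
[[220, 136], [227, 299], [337, 299], [345, 137]]
((553.2423706054688, -202.88290405273438), (113.64295959472656, 164.04385375976562), 84.78367614746094)
```

View pics/w3.png

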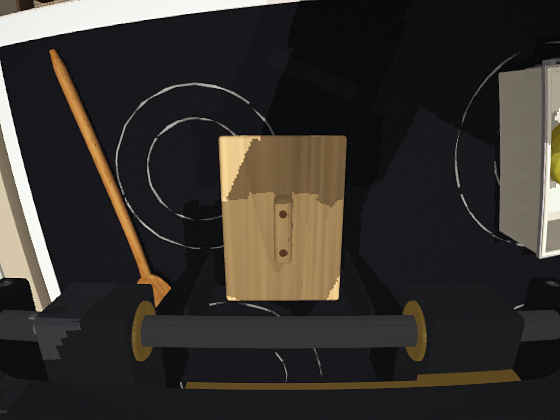

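The wrist view shows the lid with corners (220,136), (345,137), (337,299) and (227,299), and the bar from (275,197) to (291,265). The measured board is 164 x 114 mm at 24 mm height, as it should be. The bar's position can be checked at its own height, using its top corners in two wrist views.

Run:
```python
from h import *
np.set_printoptions(precision=2,suppress=True)
w=cam("wrist");h=w["hsv"]
# dark screw heads on the bar (24 mm from its middle or so)
g=cv2.cvtColor(w["color"],cv2.COLOR_RGB2GRAY)[190:270,272:294]
for y0,y1 in((15,35),(52,72)):
    ys,xs=np.where(g[y0:y1,3:-4]<np.percentile(g[y0:y1,3:-4],10)); p=[xs.mean()+275,ys.mean()+190+y0]; print(p,plane(w,[p],50))
print(plane(w,[[275,230],[291.5,230]],50))
t=cam("top");a=np.array([[506-360,101],[522-360,144]])/4+[321.6,167.6]
print(tri(w,[[282.5,253],[283,214]][::-1],t,a[::-1]),tri(w,[[283,214],[282.5,253]][::-1],t,a[::-1]))
```

```text
[np.float64(282.25925925925924), np.float64(214.03703703703704)] [[ 536.54 -200.74   50.  ]]
[np.float64(282.3666666666667), np.float64(252.43333333333334)] [[ 572.1  -203.93   50.  ]]
[[ 550.43 -208.37   50.  ]
 [ 551.79 -194.06   50.  ]]
[[ 536.26 -200.07   49.76]
 [ 569.32 -203.54   57.11]] [[ 541.55 -196.55   86.13]
 [ 552.22 -201.08   56.97]]
```

The bar's middle is at (554.3, −202.3), its top is at about 50 mm and its yaw is −5.1°. The TCP goes to z ≈ 35, so the tips stay clear of the board.

>>> carry_out(motion=[[-6, 1, 6, -0.3, 0.4], [-12, 2, 16, 0, 0.4], [-8, 0, 20, 0, 0.4], [-1.8, 0, 22, 0, 0.4], [0, 0, 22, 0, 0.4], [0, 0, 20, 0, 0.4], [0, 0, 18, 0, 0.4], [0, 0, 12, 0, 0.4], [0, 0, 8, 0, 0.4], [0, 0, 5, 0, 0.4], [0, 0, 2, 0, 0.4], [0, 0, 0, 0, 0.4]])

```text
t: 13.2
eef_pos: [554.8, -202.2, 35.8]
tcp_rot: [-3.142, 0.0, 3.052]
ft_force: [-0.6, -0.5, 0.7]
opening: 0.598
grip_force: 0.0
```

>>> carry_out(motion=[[0, 0, 0, 0, 0.7], [0, 0, 0.5, 0, 1], [0, 0, 0, 0, 1], [0, 0, 0, 0, 1], [0, 0, 0, 0, 1], [0, 0, 0, 0, 1], [0, 0, 0, 0, 1], [0, 0, -3, 0, 1], [0, 0, -8, 0, 1], [0, 0, -16, 0, 1], [0, 0, -20, 0, 1], [0, 0, -20, 0, 1]])

```text
t: 14.4
eef_pos: [554.5, -202.1, 103.2]
tcp_rot: [3.141, -0.0, 3.052]
ft_force: [-0.5, -0.3, -1.5]
opening: 0.163
grip_force: 30.0
```

>>> carry_out(motion=[[0, 0, -20, 0, 1], [0, 0, -20, 0, 1], [0, 0, -20, 0, 1], [0, 0, -20, -2, 1], [0, 0, -10, -3, 1], [0, 0, -3, -3.2, 1], [0, 0, 0, 0, 1], [0, 0, 0, 0, 1]])

```text
t: 15.2
eef_pos: [554.4, -202.0, 195.2]
tcp_rot: [3.141, -0.0, -3.09]
ft_force: [-0.0, -0.3, -3.0]
opening: 0.166
grip_force: 30.0
```

>>> carry_out(motion=[[1, 10, 0, 0, 1], [3, 24, 0, 0, 1], [4, 30, 0, 0, 1], [4, 32, 0, 0, 1], [4, 32, 0, 0, 1], [4, 32, 0, 0, 1], [4, 32, 0, 0, 1], [4, 32, 0, 0, 1], [3.7, 28, 0, 0, 1], [0, 17, 0, 0, 1], [0, 8, 0, 0, 1], [0, 2, 0, 0, 1]])

```text
t: 16.4
eef_pos: [507.9, 75.6, 195.0]
tcp_rot: [3.142, -0.0, -3.088]
ft_force: [0.5, 0.2, -1.1]
opening: 0.164
grip_force: 30.0
```

>>> carry_out(motion=[[0, 0, 0, 0, 1], [0, 0, 0, 0, 1]])

```text
t: 16.6
eef_pos: [508.2, 74.1, 195.1]
tcp_rot: [-3.142, -0.0, -3.089]
ft_force: [-0.1, 0.3, -1.3]
opening: 0.168
grip_force: 30.0
```

Run:
```python
from h import *
np.set_printoptions(precision=2,suppress=True)
s=env.state();print(s["t"],s["eef_pos"],np.degrees(s["tcp_rot"]))
w=cam("wrist");t=cam("scene");z=s["eef_pos"][2]-35.5+24
k=blob(w,(8,40,60),(28,255,255),(0,0,560,420));P=plane(w,k,z)[:,:2].astype(np.float32);print(cv2.boundingRect(k),cv2.minAreaRect(P))
out=[]
for c in(w,t):
    im=c["color"][:,:,::-1].copy()
    for yw,cc,zz,l,b in((3.1,(507.5,75),70,80,55),(np.degrees(s["tcp_rot"][2])-180,s["eef_pos"][:2],z,82,57)):
        X=np.array([[a*l,d*b,zz] for a,d in((1,1),(1,-1),(-1,-1),(-1,1))])@Ro.from_euler("z",yw,degrees=True).as_matrix().T+[*cc,0]
        cv2.polylines(im,[np.int32(np.round(proj(c,X)))],True,(0,0,255),1)
    out.append(im)
cv2.imwrite("pics/c4.png",cv2.resize(np.hstack([out[0],cv2.resize(out[1][160:310,210:410],(560,420))]),(800,300)))
```

```text
16.6 [508.24  74.13 195.06] [-180.     -0.   -177.01]
(159, 102, 241, 215) ((482.108154296875, 72.17476654052734), (113.30620574951172, 113.38955688476562), 2.944113254547119)
```

View pics/c4.png

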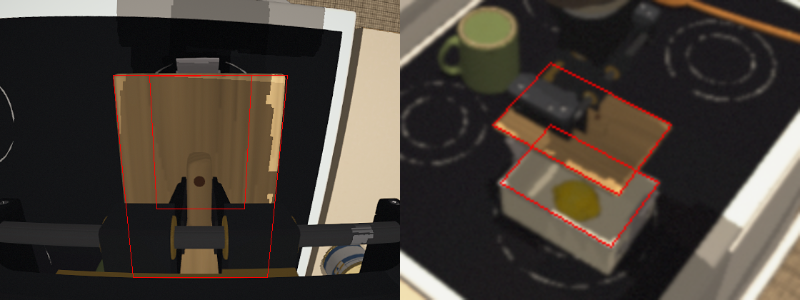

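Both halves show the held lid level and square over the box: its outline falls on the projection, and the lemon is inside at (577,200). I shift 1.3 mm in y, then lower.

>>> carry_out(motion=[[0, 1.3, 6, 0, 1], [0, 0, 14, 0, 1], [0, 0, 18, 0, 1], [0, 0, 16, 0, 1], [0, 0, 12, 0, 1], [0, 0, 8, 0, 1], [0, 0, 5, 0, 1], [0, 0, 3, 0, 1], [0, 0, 2, 0, 1], [0, 0, 0, 0, 1]])

```text
t: 17.7
eef_pos: [508.2, 76.1, 111.3]
tcp_rot: [3.142, 0.0, -3.088]
ft_force: [-0.7, -0.0, -1.6]
opening: 0.166
grip_force: 30.0
```

>>> carry_out(motion=[[0, 0, 1.5, 0, 1], [0, 0, 1.5, 0, 1], [0, 0, 1, 0, 1], [0, 0, 0, 0, 1]])

```text
t: 18.1
eef_pos: [508.0, 76.1, 107.1]
tcp_rot: [3.142, -0.0, -3.088]
ft_force: [0.2, -0.2, -1.4]
opening: 0.166
grip_force: 30.0
```

>>> carry_out(motion=[[0, 0, 1.5, 0, 1], [0, 0, 1.5, 0, 1], [0, 0, 1, 0, 1], [0, 0, 0, 0, 1]])

```text
t: 18.5
eef_pos: [508.6, 76.1, 103.3]
tcp_rot: [3.142, 0.001, -3.088]
ft_force: [2.1, 0.5, 0.8]
opening: 0.168
grip_force: 30.0
```

>>> carry_out(motion=[[0, 0, 1, 0, 1], [0, 0, 1, 0, 1], [0, 0, 0, 0, 1]])

```text
t: 18.8
eef_pos: [508.4, 76.1, 101.6]
tcp_rot: [-3.142, 0.001, -3.088]
ft_force: [1.2, 0.0, 6.4]
opening: 0.168
grip_force: 30.0
```

Contact is at about 14 mm proud, on the catches as expected. I keep pressing straight down while still gripping, so the lid stays level.

>>> carry_out(motion=[[0, 0, 1, 0, 1], [0, 0, 1, 0, 1], [0, 0, 1, 0, 1], [0, 0, 0, 0, 1]])

```text
t: 19.2
eef_pos: [508.8, 76.0, 99.1]
tcp_rot: [-3.141, 0.002, -3.088]
ft_force: [0.7, -1.2, 10.6]
opening: 0.169
grip_force: 30.0
```

>>> carry_out(motion=[[0, 0, 1, 0, 1], [0, 0, 1, 0, 1], [0, 0, 1, 0, 1], [0, 0, 0, 0, 1]])

```text
t: 19.6
eef_pos: [508.6, 75.8, 95.9]
tcp_rot: [-3.141, 0.002, -3.088]
ft_force: [0.3, -2.5, 8.9]
opening: 0.166
grip_force: 30.0
```

>>> carry_out(motion=[[0, 0, 1, 0, 1], [0, 0, 1, 0, 1], [0, 0, 1, 0, 1], [0, 0, 0, 0, 1]])

```text
t: 20.0
eef_pos: [507.2, 75.7, 92.2]
tcp_rot: [-3.141, -0.002, -3.088]
ft_force: [-3.7, -4.6, 7.0]
opening: 0.167
grip_force: 30.0
```

>>> carry_out(motion=[[0, 0, 1, 0, 1], [0, 0, 1, 0, 1], [0, 0, 0, 0, 1]])

```text
t: 20.3
eef_pos: [507.5, 75.8, 90.3]
tcp_rot: [-3.141, -0.001, -3.088]
ft_force: [-0.7, -3.1, 5.6]
opening: 0.164
grip_force: 30.0
```

>>> carry_out(motion=[[0, 0, 1, 0, 1], [0, 0, 1, 0, 1], [0, 0, 0, 0, 1]])

```text
t: 20.6
eef_pos: [507.9, 75.7, 88.4]
tcp_rot: [-3.141, -0.0, -3.088]
ft_force: [0.3, -3.7, 5.8]
opening: 0.169
grip_force: 30.0
```

>>> carry_out(motion=[[0, 0, 1, 0, 1], [0, 0, 0, 0, 1]])

```text
t: 20.8
eef_pos: [508.1, 75.8, 87.2]
tcp_rot: [-3.141, -0.0, -3.088]
ft_force: [1.4, -4.7, 4.1]
opening: 0.165
grip_force: 30.0
```

>>> carry_out(motion=[[0, 0, 1, 0, 1], [0, 0, 0, 0, 1]])

```text
t: 21.0
eef_pos: [508.3, 75.8, 86.6]
tcp_rot: [-3.141, 0.001, -3.088]
ft_force: [0.5, -5.7, 8.1]
opening: 0.165
grip_force: 30.0
```

>>> carry_out(motion=[[0, 0, 1, 0, 1], [0, 0, 0, 0, 1]])

```text
t: 21.2
eef_pos: [508.3, 75.7, 86.5]
tcp_rot: [-3.141, 0.001, -3.088]
ft_force: [-3.3, -5.6, 22.5]
opening: 0.171
grip_force: 30.0
```

>>> carry_out(motion=[[0, 0, 1, 0, 1], [0, 0, 0, 0, 1]])

```text
t: 21.4
eef_pos: [508.6, 75.8, 86.3]
tcp_rot: [-3.141, 0.003, -3.088]
ft_force: [-6.3, -6.5, 32.4]
opening: 0.164
grip_force: 30.0
```

There is a hard stop at z 86.4, where "home" was expected at about 87. I unload, release, lift and look.

>>> carry_out(motion=[[0, 0, -1.5, 0, 1], [0, 0, -1, 0, 0.9], [0, 0, 0, 0, 0.7], [0, 0, 0, 0, 0.6], [0, 0, 0, 0, 0.6], [0, 0, 0, 0, 0.6], [0, 0, -5, 0, 0.6], [0, 0, -12, 0, 0.6], [0, 0, -20, 0, 0.6], [0, 0, -25, 0, 0.6], [0, 0, -25, 0, 0.6], [0, 0, -15, 0, 0.6]])

```text
t: 22.6
eef_pos: [508.4, 76.1, 191.4]
tcp_rot: [3.142, 0.003, -3.088]
ft_force: [-0.1, -0.1, 0.2]
opening: 0.399
grip_force: 0.0
```

Run:
```python
from h import *
np.set_printoptions(precision=2,suppress=True)
s=env.state();print(s["t"],s["eef_pos"],np.degrees(s["tcp_rot"]))
w=cam("wrist");t=cam("scene");p=cam("top")
k=blob(w,(8,40,60),(28,255,255),(0,0,560,420));P=plane(w,k,76)[:,:2].astype(np.float32);print(cv2.boundingRect(k),cv2.minAreaRect(P))
k=blob(t,(8,40,60),(28,255,255),(250,200,350,300));P=plane(t,k,76)[:,:2].astype(np.float32);print(cv2.boundingRect(k),cv2.minAreaRect(P))
f=lambda c,x,y,w_,h:cv2.resize(c["color"][y:y+h,x:x+w_,::-1],(400,400),interpolation=cv2.INTER_CUBIC)
cv2.imwrite("pics/c5.png",np.hstack([f(t,245,205,100,100),f(w,150,20,300,300)]))
```

```text
22.6 [508.43  76.14 191.45] [ 180.      0.16 -176.96]
(202, 100, 153, 198) ((505.8360595703125, 74.84394836425781), (163.3608856201172, 113.790771484375), 3.087024450302124)
(258, 225, 83, 73) ((499.4912109375, 92.14811706542969), (181.7035675048828, 149.13465881347656), 3.096257209777832)
```

View pics/c5.png

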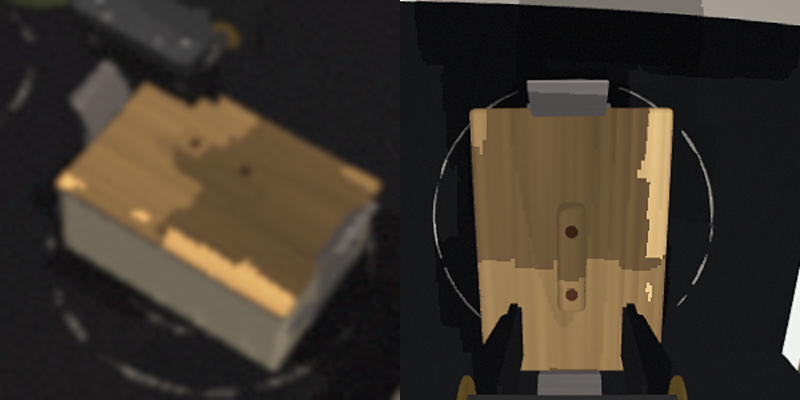

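Both halves show the lid seated on the rim. The far catch reaches over the board edge at (567,112), and the near catch is at (570,380), partly hidden. I press each end to make sure, with the fingers shut, 55 mm either side.

>>> carry_out(motion=[[-10, 0, 0, 0, 0.8], [-22, 0, 10, 0, 1], [-17, 0, 16, 0, 1], [-5, 0, 18, 0, 1], [0, 0, 18, 0, 1], [0, 0, 14, 0, 1], [0, 0, 10, 0, 1], [0, 0, 6, 0, 1], [0, 0, 4, 0, 1], [0, 0, 2, 0, 1], [0, 0, 2, 0, 1], [0, 0, 0, 0, 1]])

```text
t: 23.95
eef_pos: [562.1, 79.0, 88.8]
tcp_rot: [3.142, 0.0, -3.089]
ft_force: [0.5, 0.4, -0.2]
opening: 0.007
grip_force: 0.0
```

>>> carry_out(motion=[[0, 0, 2, 0, 1], [0, 0, 2, 0, 1], [0, 0, 1, 0, 1], [0, 0, 0, 0, 1]])

```text
t: 24.35
eef_pos: [562.1, 79.0, 84.3]
tcp_rot: [3.142, 0.001, -3.088]
ft_force: [-2.7, -0.1, 8.2]
opening: 0.006
grip_force: 4.1
```

>>> carry_out(motion=[[0, 0, 1, 0, 1], [0, 0, 0.5, 0, 1], [0, 0, 0, 0, 1]])

```text
t: 24.65
eef_pos: [562.1, 79.0, 84.2]
tcp_rot: [-3.142, 0.002, -3.088]
ft_force: [-7.1, -1.7, 24.7]
opening: 0.003
grip_force: 12.4
```

>>> carry_out(motion=[[0, 0, -10, 0, 1], [10, 0, -20, 0, 1], [20, 0, -20, 0, 1], [30, 0, 0, 0, 1], [28, 0, 0, 0, 1], [16, 0, 10, 0, 1], [6, 0, 16, 0, 1], [0, 0, 12, 0, 1], [0, 0, 6, 0, 1], [0, 0, 2, 0, 1], [0, 0, 0, 0, 1]])

```text
t: 25.75
eef_pos: [452.4, 73.1, 86.2]
tcp_rot: [3.142, 0.0, -3.089]
ft_force: [-0.0, 0.3, -0.1]
opening: 0.004
grip_force: 0.0
```

>>> carry_out(motion=[[0, 0, 2, 0, 1], [0, 0, 1.5, 0, 1], [0, 0, 0, 0, 1]])

```text
t: 26.05
eef_pos: [452.6, 73.1, 84.2]
tcp_rot: [-3.142, 0.002, -3.088]
ft_force: [-4.5, 0.2, 23.0]
opening: 0.007
grip_force: 11.8
```

Both ends are stiff at 76.2 mm board height, which is flush (76 expected) and below the 80 mm noses. I lift clear.

>>> carry_out(motion=[[0, 0, -8, 0, 1], [0, 0, -20, 0, 1], [0, 0, -30, 0, 1], [0, 0, -30, 0, 1], [0, 0, -25, 0, 1], [0, 0, -10, 0, 1], [0, 0, 0, 0, 1], [0, 0, 0, 0, 1]])

```text
t: 26.85
eef_pos: [451.8, 73.1, 204.8]
tcp_rot: [3.141, -0.001, -3.089]
ft_force: [1.0, -0.3, -0.1]
opening: 0.006
grip_force: 0.0
```

Run:
```python
from h import *
s=env.state();print(s["t"],s["eef_pos"],s["ft_force"])
t=cam("scene");a=cv2.imread("pics/scene0.png")[:,:,::-1]
d=(cv2.absdiff(t["color"],a).max(2)>45).astype(np.uint8)
for nm,(x0,y0,x1,y1) in dict(lime=(215,360,260,405),spoon=(330,145,430,190),mug=(230,160,272,207)).items(): print(nm,d[y0:y1,x0:x1].mean())
k=blob(t,(35,90,40),(60,255,255),(215,360,260,405));print(cen(k))
w=cam("wrist");k=blob(w,(8,40,60),(28,255,255),(0,0,560,420));print(cv2.minAreaRect(plane(w,k,76)[:,:2].astype(np.float32)))
print(env.job_done())
```

```text
26.85 [451.80433438  73.08741938 204.8188123 ] [ 1.00315986 -0.26076864 -0.08111212]
lime 0.0
spoon 0.2348888888888889
mug 0.0
[233.18217626784832, 383.34121122599703]
((414.7587585449219, 220.35870361328125), (296.4449462890625, 193.26016235351562), 13.964966773986816)
the job is handed in; nothing more can be done
None
```

The job is handed in at about 27 s: the lemon is in the box and the lid measures flush at both ends (76.2 mm), below the catch noses; I did not see the near catch closed. The lime and mug did not move, and the spoon was never touched, though the final image check on it was inconclusive.

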